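Find the flush catch and spring the specimen drawer

ROBOT

A 6-joint arm with a two-finger parallel gripper is mounted at the origin on the work surface. World frame = base frame: x ahead of the robot, y to its left, z up, the work surface at z = 0. Lengths are in m, angles in rad, forces in N, time in s.
With the tool pointing down it reaches from about 0.375 to 0.9 m from the base axis. Payload 3.1 kg.
Tool frame: the origin (TCP) lies on the centre line of the jaws, within the pads' length; the fingertips stand 11 mm ahead of it and the grasp point (between the pads) lies 8 mm behind it; x points along the fingers, y is the direction in which the jaws open and shut, and the axes are right-handed (so a half turn about x gives the same grasp; the last joint's range is limited). The gripper opens to 87 mm and grips with 3 to 60 N. Pads are 19 mm wide; open, the fingers measure 117 mm over their backs; the gripper's body (75 mm by 190 mm) begins 51 mm behind the grasp point.
Start: joints at [-1.524, 0.527, 1.433, -0, 1.181, -0.178], TCP at [0.139, -0.609, 0.207] pointing down, gripper open.
Joint ranges: [-3.08, 3.08], [-0.75, 2.2], [0.22, 2.44], [-1.43, 4.57], [0, 2.65], [-2.85, 2.85]. Speed limits (rad/s): [2.79, 2.79, 3.14, 3.14, 3.14, 3.14].

INTERFACE

Orientations are given as a unit quaternion [x, y, z, w].
In Python, from rig import robot, camera, camera_info gives the robot as it stands.
- The arm moves only by the shell command python3 -m inch 'ROWS' [FORCE]. ROWS is JSON, a list that holds one entry, the list of rows, each a list of 5 numbers: the shift along the tool's x, y, z in cm, then the turn about the tool's x in rad, then the opening, from 0 (shut) to 1 (fully open). A call has 1 to 8 rows; each row shifts and turns the pose as measured when the row begins, along the tool's axes as they then stand; what a row does not reach is not made up. A row lasts 1/12 s, in which the tool goes at most 41.7 mm and 7.16 degrees, less where a joint would pass 70% of its speed; a pose out of reach is approached as far as the arm can. A call with a gripper value outside its range is refused whole. The fingers move at their own pace and stop on an object; FORCE is the grip in N (left out, the last holds). Time passes only in rows, so rows that do not move let the fingers close. It gives the time, the measured TCP pose, the force and the opening at its end, in the units of the state.
- robot.get_obs(): the state, without advancing time (a new reading comes with each control period).
- camera(name): name is "scene" or "side" or "wrist"; returns the picture (384x512x3 uint8, red, green, blue); there is no depth.
- camera_info(name): a dict with "camera_matrix" (3x3 intrinsics, pixels), "dist" ([k1, k2, p1, p2, k3] as OpenCV has them; the pictures are not rectified), "rvec" (rotation vector, rad) and "tvec" (3), from world to camera coordinates, as OpenCV has them. Camera axes: x right, y down, z forward; pixel columns grow to the right and rows downward; lengths in m; the calibration is good to about 2 mm. A picture is of the moment at which its call begins: read the wrist's pose just before it. camera_info takes no time and is no camera call; for the wrist camera it gives the pose at the moment of the call.
- robot.hand_in(): hands the job in, once; it reports no verdict.
The state is a dict: "time": time; "q": joint angles; "joint_velocities": joint speeds; "joint_torque": joint torques, N m; "position": TCP position; "tool_rot": TCP orientation; "ft_force": force on the tool from outside, world axes, zero at the start; "moment": the same for the moment, N m; "grip_width": finger opening in m.
Only numpy, scipy, OpenCV 4.12 (cv2) and the standard library are available. Lean on these libraries where they do the work, as an engineer would, in place of code of your own. Each camera call takes 0.05 s, during which the arm holds its last target. There are 200 camera calls.

TASK

The white specimen chest's drawer has no handle; its catch is a flush white push plate hidden somewhere along the inset panel on top of the chest. Find the plate by feel (or by its faint outline) with the fingertips, press it in until the drawer springs open, then draw back clear and leave the drawer standing open. Nothing is to be picked up: leave the glass cabochon, the petrified wood and the probe where they are.

Things in the scene. Friction and masses are not known exactly. Their poses are not given: they have to be found in the camera images.
- chest: low white melamine chest, fixed to the bench, 240 mm deep (its x) by 440 mm wide (its y) by 100 mm high; origin at the centre of its underside, z up, its front with the drawer faces its -x. Its flat top is 100 mm above its underside. An inset panel is let into the top near the front edge: a level white strip 62 mm (x) by 200 mm (y), its face 2.5 mm below the top, its centre line 75 mm in front of the chest's centre (x = -75 mm)
- panel_mid (a point): centre of the inset panel's face, on the chest at (-75, 0, 97.5) mm; same axes as the chest. The push plate of the catch lies on the panel's long centre line (along y), its middle anywhere within 55 mm either side of this point; its place is not told and must be felt for or seen
- catch (a joint): the flush push plate of the catch: a level rectangular white plate 36 mm (chest x) by 46 mm (chest y) in a 39 by 49 mm opening of the inset panel, a gap of 1.5 mm all round; at rest its face lies 2 mm below the panel's face. Value: how far it is pressed straight down, m; 0 at rest, 0.006 fully in. A spring returns it: about 2 N to start, 6 N fully in. The drawer is let go once it is about 0.004 in. The panel around it is rigid
- drawer (a joint): the drawer in the chest's front, its plain birch front 404 mm wide and 64 mm high, flush with the chest, no handle. Value: how far it stands out towards the chest's -x, m; 0 shut (the catch holds it, a spring pushes it out), 0.05 fully sprung out, where it stays
- cabochon: round glass paperweight, domed, 72 mm across and 24 mm high, loose on the chest's top behind the panel; origin at the centre of its underside
- slab: slab of petrified wood, roundish, 104 mm across and 15 mm thick, loose on the green mat beside the chest; origin at the centre of its underside
- probe: brass-tipped probe, wooden handle 10 mm square and 92 mm long with a 5 mm steel shank to a brass tip, 162 mm overall along its x (tip at +x), loose on the green mat; origin on the underside, 30 mm tipward of the middle of the handle

How it is judged:
By the outcome, as a careful person would: the job done as asked, in the order asked, and still so for the second after the job is handed in, with the robot touching nothing.
It also fails if it takes over 48 s, if anything falls off the work surface, if the arm or the gripper's body presses on something with over 40 N, if the wrist force passes 120 N, or if a joint passes its speed limit or range.

## Working session

There is one attempt and no reset: what is moved stays moved. The work goes in short steps, Python scripts to look and compute and a shell command to move; the robot and the scene stay as the last step left them, time stands still between calls to the robot, and variables do not carry over. Pictures are saved under pics/ and viewed, about 8 in all and at most 12, crops included, and the job is handed in when it is done.

```bash
mkdir -p pics
python3 - <<'E'
from rig import robot,camera,camera_info
import cv2
o=robot.get_obs();print(o['time'],o['position'],o['tool_rot'],o['ft_force'],o['grip_width'])
for n in("scene","side"):
    cv2.imwrite(f"pics/{n}0.png",camera(n)[:,:,::-1])
a=[cv2.imread(f"pics/{n}0.png") for n in("scene","side")]
for n in("scene","side"):
    i=camera_info(n);print(n,i)
E
```

```text
0.0 [ 0.1393203  -0.60848633  0.20615399] [ 0.7026899   0.08008054 -0.70259692  0.07855933] [ 0.3693019  -0.73966235 -0.10090752] 0.08737773560364588
scene {'camera_matrix': array([[372.8616025 ,   0.        , 255.05478247],
       [  0.        , 372.8616025 , 187.92201171],
       [  0.        ,   0.        ,   1.        ]]), 'dist': array([0.02419876, 0.        , 0.        , 0.        , 0.        ]), 'rvec': array([ 2.20369306,  1.22589315, -0.40003938]), 'tvec': array([-0.43753024, -0.30306422,  1.29556031])}
side {'camera_matrix': array([[407.72494357,   0.        , 251.39892849],
       [  0.        , 407.72494357, 180.46144916],
       [  0.        ,   0.        ,   1.        ]]), 'dist': array([0.05046143, 0.        , 0.        , 0.        , 0.        ]), 'rvec': array([ 0.14531319, -2.82394649,  1.24297329]), 'tvec': array([0.63666784, 0.03117477, 1.37327918])}
```

View pics/scene0.png

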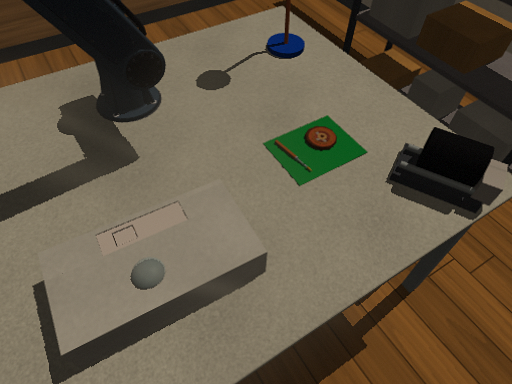

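View pics/side0.png

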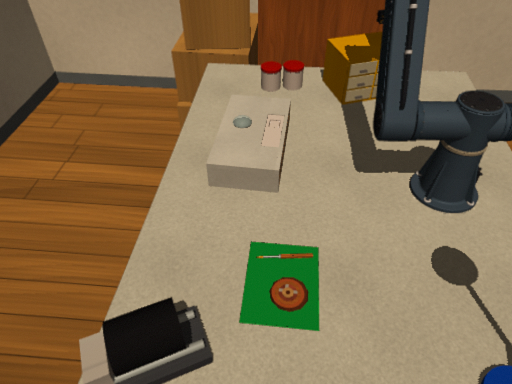

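The plate's outline shows in the scene view near (124,236), at the left part of the panel. I'll enlarge it.

Run:
```python
import cv2
a=cv2.imread("pics/scene0.png")[180:360,30:280]
a=cv2.convertScaleAbs(a,alpha=1.3)
cv2.imwrite("pics/crop1.png",cv2.resize(a,None,fx=3.2,fy=3.2,interpolation=cv2.INTER_CUBIC))
```

```text
(no output)
```

View pics/crop1.png

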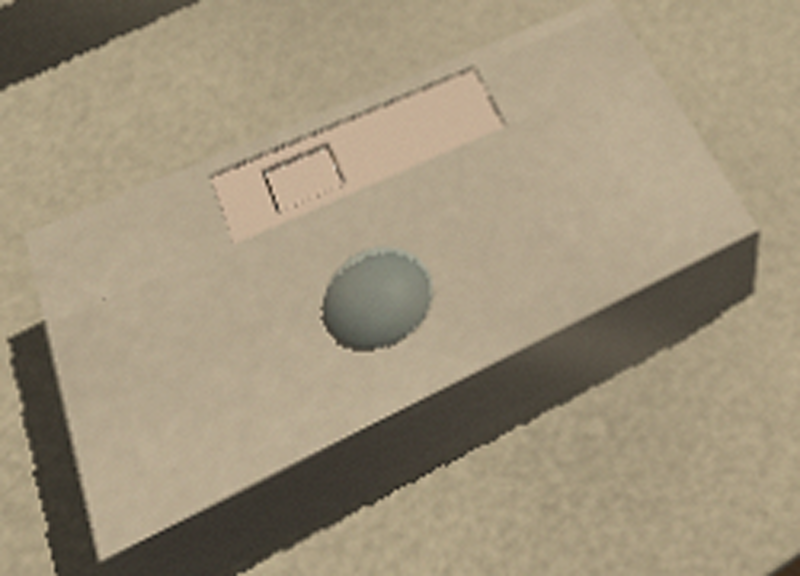

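The crop shows the panel corners at about (210,176), (473,67), (505,126) and (233,242). The plate opening's corners are (263,171), (331,145), (345,183) and (277,214). I'll convert these to world positions.

```bash
cat > h.py <<'E'
import numpy as np,cv2
from rig import robot,camera,camera_info
from scipy.spatial.transform import Rotation as R
def world(name,px,z):
    i=camera_info(name);K,d=i['camera_matrix'],np.array(i['dist'])
    n=cv2.undistortPoints(np.array(px,float).reshape(-1,1,2),K,d).reshape(-1,2)
    Rm=cv2.Rodrigues(i['rvec'])[0];c=-Rm.T@i['tvec']
    r=np.c_[n,np.ones(len(n))]@Rm
    return c+r*((z-c[2])/r[:,2])[:,None]
def totool(p):
    o=robot.get_obs();return R.from_quat(o['tool_rot']).inv().apply(np.array(p)-o['position'])*100
E
python3 - <<'E'
from h import *
cr=lambda l:np.array(l)/3.2+[30,180]-0.35
np.set_printoptions(precision=4,suppress=True)
P=world("scene",cr([(210,176),(473,67),(505,126),(233,242)]),.0985)
Q=world("scene",cr([(263,171),(331,145),(345,183),(277,214)]),.0965)
T=world("scene",cr([(98,560),(760,232)]),.1)
print(P,Q,T,sep='\n');e=P[1]-P[0]+P[2]-P[3]
print(np.linalg.norm(P-np.roll(P,1,0),axis=1),np.linalg.norm(Q-np.roll(Q,1,0),axis=1),np.linalg.norm(T[1]-T[0]))
e2=T[1]-T[0];print(np.degrees(np.arctan2(e[1],e[0])),np.degrees(np.arctan2(e2[1],e2[0])))
u=e/np.linalg.norm(e);m=P.mean(0);q=Q.mean(0);print(m,q,(q-m)@u,np.cross(u,q-m)[2])
o=robot.get_obs();print(R.from_quat(o['tool_rot']).as_matrix())
E
```

```text
[[ 0.5431 -0.2562  0.0985]
 [ 0.5524 -0.0575  0.0985]
 [ 0.6138 -0.0603  0.0985]
 [ 0.6026 -0.2591  0.0985]]
[[ 0.5572 -0.2234  0.0965]
 [ 0.5615 -0.1745  0.0965]
 [ 0.597  -0.1776  0.0965]
 [ 0.596  -0.2267  0.0965]]
[[ 0.762  -0.3879  0.1   ]
 [ 0.7865  0.0515  0.1   ]]
[0.0596 0.1989 0.0615 0.1991] [0.039  0.049  0.0356 0.0491] 0.4400133814242787
87.05360832134431 86.80543839898954
[ 0.578  -0.1583  0.0985] [ 0.5779 -0.2006  0.0965] -0.04220420637754331 -0.0020962141102246587
[[-0.0001  0.223  -0.9748]
 [ 0.0019 -0.9748 -0.223 ]
 [-1.     -0.0019 -0.0003]]
```

```bash
python3 -m inch '[[[0,-2,-3.4,0,0],[0,-2,-3.4,0,0],[0,-2,-3.4,0,0],[0,-2,-3.4,0,0],[0,-2,-3.4,0,0],[0,-2,-3.4,0,0],[0,-2,-3.4,0,0],[0,-2,-3.4,0,0]]]' 10; python3 -m inch '[[[0,-2,-3.4,0,0],[0,-2,-3.4,0,0],[0,-2,-3.4,0,0],[0,-2,-3.4,0,0],[0,-2,-3.4,0,0],[0,0,0,0.1,0],[0,0,0,0.1,0],[0,0,0,0.08,0]]]'
python3 -c "
from h import *
print(totool([.577,-.2005,.125]));o=robot.get_obs();print(R.from_quat(o['tool_rot']).as_matrix(),o['grip_width'],o['ft_force'])"
```

```text
time: 0.77
position: [0.3703, -0.3911, 0.2015]
tool_rot: [-0.702, -0.074, 0.705, -0.073]
ft_force: [0.7, -0.0, -0.3]
grip_width: 0.0414
time: 1.43
position: [0.527, -0.2394, 0.1982]
tool_rot: [-0.705, 0.022, 0.709, 0.027]
ft_force: [-0.2, -0.7, -0.2]
grip_width: 0.001
[ 7.32338726 -4.17706361 -4.75546703]
[[-0.00569653 -0.07026069 -0.9975124 ]
 [ 0.00754858 -0.99750318  0.07021693]
 [-0.99995528 -0.00712981  0.00621268]] 0.0009502701689522722 [-0.17908509 -0.73948065 -0.16760189]
```

```bash
python3 -m inch '[[[0,-1.4,-1.6,-0.015,0],[0,-1.4,-1.6,0,0],[0,-1.4,-1.5,0,0],[2,0,0,0,0],[2,0,0,0,0],[2,0,0,0,0],[0,0,0,0,0],[0,0,0,0,0]]]'
python3 - <<'E'
from h import *
print(totool([.577,-.2005,.115]));o=robot.get_obs();print(R.from_quat(o['tool_rot']).as_matrix(),o['position'],o['ft_force'])
a=camera("wrist");b=camera("scene")[180:330,50:250]
cv2.imwrite("pics/w1.png",cv2.hconcat([cv2.resize(x,(400,300),interpolation=cv2.INTER_CUBIC) for x in(a,b)])[:,:,::-1])
E
```

```text
time: 2.1
position: [0.5785, -0.1951, 0.1341]
tool_rot: [-0.704, 0.016, 0.71, 0.023]
ft_force: [-0.3, 0.7, 0.2]
grip_width: 0.0004
[1.90606363 0.56033512 0.1043077 ]
[[-0.00844456 -0.0547009  -0.99846708]
 [ 0.00927058 -0.99846405  0.05462233]
 [-0.99992137 -0.00879511  0.00893869]] [ 0.57850894 -0.19513893  0.1340991 ] [-0.3359487   0.73117639  0.16826823]
```

View pics/w1.png

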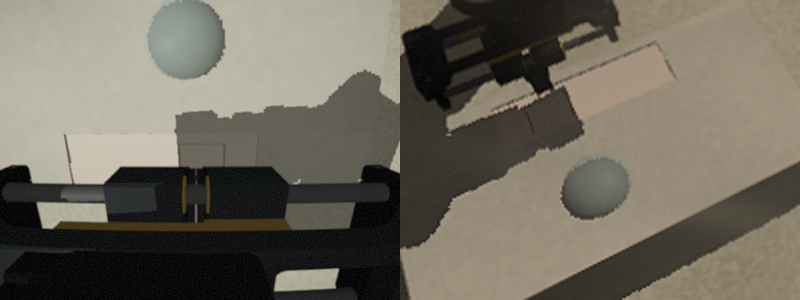

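The wrist view shows the plate's right-hand outline (x 178–225) just beyond the fingertips at x 196. That agrees with the computed shift of +0.55 cm, so I'll shift and then go down gently.

```bash
python3 -m inch '[[[0,0.55,0.1,0,0],[1,0,0,0,0],[0.8,0,0,0,0],[0,0,0,0,0],[0.4,0,0,0,0],[0.3,0,0,0,0],[0,0,0,0,0]]]'
python3 -m inch '[[[0.15,0,0,0,0],[0.15,0,0,0,0],[0,0,0,0,0]]]'
```

```text
time: 2.78
position: [0.579, -0.2038, 0.1118]
tool_rot: [-0.707, 0.018, 0.707, 0.022]
ft_force: [0.2, -1.2, -0.5]
grip_width: 0.0004
time: 3.03
position: [0.5791, -0.2036, 0.1084]
tool_rot: [-0.707, 0.018, 0.707, 0.022]
ft_force: [-0.2, -0.6, 0.3]
grip_width: 0.0005
```

```bash
python3 -m inch '[[[0,-0.25,0.15,0,0],[0.15,0,0,0,0],[0.15,0,0,0,0],[0.15,0,0,0,0],[0,0,0,0,0]]]'
python3 -m inch '[[[0.2,0,0,0,0],[0.2,0,0,0,0],[0,0,0,0,0]]]'
```

```text
time: 3.45
position: [0.5778, -0.2006, 0.1039]
tool_rot: [-0.707, 0.018, 0.707, 0.021]
ft_force: [-0.1, 0.0, 0.5]
grip_width: 0.0005
time: 3.7
position: [0.5779, -0.2006, 0.0995]
tool_rot: [0.707, -0.018, -0.707, -0.021]
ft_force: [0.1, -0.0, 0.2]
grip_width: 0.0005
```

There's no contact although the tips should be 7 mm below the resting plate face, so I'll look before going on.

Run:
```python
from h import *
a=camera("wrist");b=camera("scene")[190:300,70:216]; c=camera("side")[80:190,200:346]
cv2.imwrite("pics/w2.png",cv2.hconcat([cv2.resize(x,(400,300),interpolation=cv2.INTER_CUBIC) for x in(b,c)])[:,:,::-1])
print(robot.get_obs()['ft_force'],robot.get_obs()['moment'])
# reprojection of tip and side-view check
for n in("scene","side"):
    i=camera_info(n)
    o=robot.get_obs();Rm=R.from_quat(o['tool_rot'])
    print(n,cv2.projectPoints((o['position']+Rm.apply([.011,0,0])).reshape(1,3),i['rvec'],i['tvec'],i['camera_matrix'],i['dist'])[0].ravel())
```

```text
[0.07885274 0.28125819 0.29022265] [ 0.07385036 -0.03917939 -0.07570739]
scene [125.56425458 237.04286577]
side [273.69311939 124.60512046]
```

View pics/w2.png

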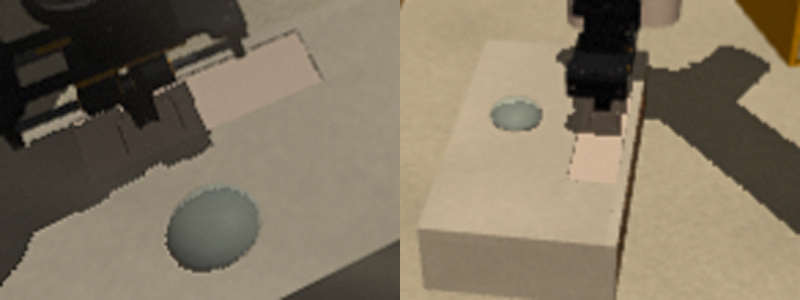

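The tips are over the plate and inside its outline: scene crop about (150,122), with plate edges at x 120 and 185. They look slightly higher than predicted. I'll keep descending in small steps, watching the force.

```bash
python3 -m inch '[[[0.15,0,0,0,0],[0,0,0,0,0]]]'; python3 -m inch '[[[0.15,0,0,0,0],[0,0,0,0,0]]]'; python3 -m inch '[[[0.15,0,0,0,0],[0,0,0,0,0]]]'
```

```text
time: 4.02
position: [0.5783, -0.2008, 0.0984]
tool_rot: [0.707, -0.019, -0.706, -0.021]
ft_force: [0.4, 0.2, -0.6]
grip_width: 0.0006
time: 4.18
position: [0.5784, -0.2009, 0.0969]
tool_rot: [0.707, -0.019, -0.706, -0.021]
ft_force: [-0.8, 0.0, -0.5]
grip_width: 0.0004
time: 4.35
position: [0.5784, -0.2009, 0.0952]
tool_rot: [0.707, -0.019, -0.706, -0.021]
ft_force: [0.1, -0.4, -0.6]
grip_width: 0.0005
```

```bash
for i in 1; do python3 -m inch '[[[0.15,0,0,0,0],[0,0,0,0,0]]]'; python3 -m inch '[[[0.15,0,0,0,0],[0,0,0,0,0]]]'; done | grep -A4 -E "position|ft"
```

```text
position: [0.5784, -0.2009, 0.0935]
tool_rot: [0.707, -0.019, -0.706, -0.021]
ft_force: [0.6, -0.5, 0.1]
grip_width: 0.0003
time: 4.68
position: [0.5783, -0.2008, 0.0919]
tool_rot: [0.707, -0.019, -0.706, -0.021]
ft_force: [-0.4, -0.0, -0.6]
grip_width: 0.0004
```

Tip is nominally 15 mm below the plate's nominal face, still free. I'll triangulate the chest height from both views.

Run:
```python
from h import *
S=np.array([(473,67),(505,126),(760,232)])/3.2+[30,180]-.35
D=np.array([((617-400)*.365+200,80+182*.3667),((572-400)*.365+200,80+180*.3667),((420-400)*.365+200,80+231*.3667)])-.3
def pr(n,p):
    i=camera_info(n);K=i['camera_matrix'];Rm=cv2.Rodrigues(i['rvec'])[0]
    return np.c_[Rm,i['tvec']],cv2.undistortPoints(p.reshape(-1,1,2),K,np.array(i['dist'])).reshape(-1,2).T
A,a=pr("scene",S);B,b=pr("side",D)
X=cv2.triangulatePoints(A,B,a,b);print((X[:3]/X[3]).T.round(4))
for z in(.10,.09,.08):
    print(z,world("scene",S,z).round(4).tolist(),world("side",D,z).round(4).tolist())
w=camera("wrist");s=camera("side")[95:150,245:318]
cv2.imwrite("pics/w3.png",cv2.hconcat([cv2.resize(x,(400,300),interpolation=cv2.INTER_CUBIC) for x in(w,s)])[:,:,::-1])
```

```text
[[ 0.5515 -0.0578  0.0985]
 [ 0.6092 -0.0603  0.0948]
 [ 0.7818  0.0533  0.0927]]
0.1 [[0.5535, -0.0578, 0.1], [0.6148, -0.0606, 0.1], [0.7865, 0.0515, 0.1]] [[0.5509, -0.0566, 0.1], [0.6071, -0.0555, 0.1], [0.7782, 0.0606, 0.1]]
0.09 [[0.5461, -0.0559, 0.09], [0.6082, -0.0588, 0.09], [0.7823, 0.0548, 0.09]] [[0.5513, -0.0696, 0.09], [0.6082, -0.0684, 0.09], [0.7813, 0.049, 0.09]]
0.08 [[0.5387, -0.0541, 0.08], [0.6016, -0.0569, 0.08], [0.778, 0.0581, 0.08]] [[0.5517, -0.0826, 0.08], [0.6092, -0.0814, 0.08], [0.7843, 0.0374, 0.08]]
```

View pics/w3.png

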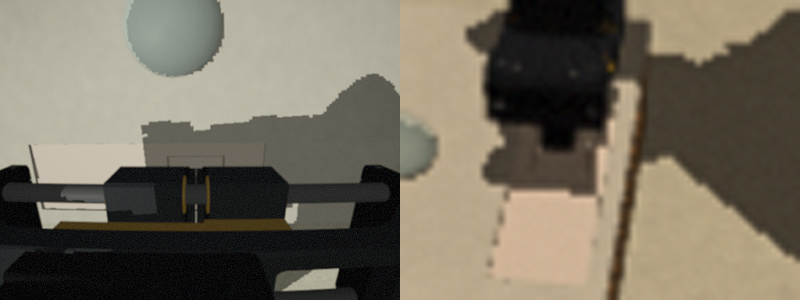

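The side view puts the visible tip at about (276,122.5), some 4–5 px (over 1 cm) above where the nominal pose projects, so the real tips are still above the plate. The drawer is still shut. I'll continue with small, guarded steps.

```bash
(python3 -m inch '[[[0.15,0,0,0,0],[0,0,0,0,0]]]'; python3 -m inch '[[[0.15,0,0,0,0],[0,0,0,0,0]]]';python3 -m inch '[[[0.15,0,0,0,0],[0,0,0,0,0]]]') | grep -E "position|ft"
```

```text
position: [0.5787, -0.201, 0.0906]
ft_force: [0.3, 0.4, -0.5]
position: [0.5787, -0.201, 0.089]
ft_force: [-0.0, -0.3, 0.1]
position: [0.5787, -0.201, 0.0873]
ft_force: [-0.7, -0.5, -0.6]
```

Run:
```python
from h import *
b=camera("scene")[210:255,95:155]; c=camera("side")[100:145,250:310]
cv2.imwrite("pics/w4.png",cv2.convertScaleAbs(cv2.hconcat([cv2.resize(x,(400,300),interpolation=cv2.INTER_NEAREST) for x in(b,c)])[:,:,::-1],alpha=1.8))
o=robot.get_obs();Rm=R.from_quat(o['tool_rot'])
for n,off in(("scene",(95,210)),("side",(250,100))):
    i=camera_info(n)
    for t in(0,.011):print(n,t,((cv2.projectPoints((o['position']+Rm.apply([t,0,0])).reshape(1,3),i['rvec'],i['tvec'],i['camera_matrix'],i['dist'])[0].ravel()-off+.5)*6.667).round())
```

```text
scene 0 [208. 188.]
scene 0.011 [216. 204.]
side 0 [160. 169.]
side 0.011 [159. 185.]
```

View pics/w4.png

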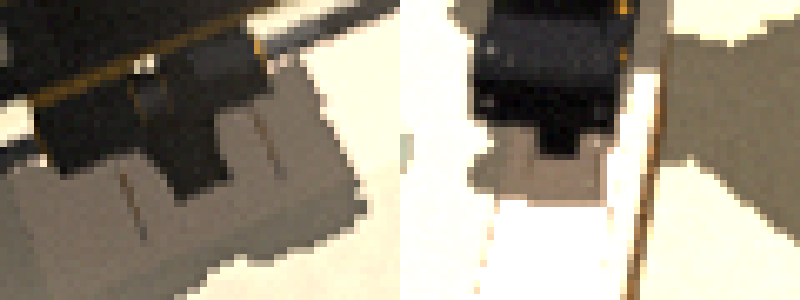

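Run:
```python
from h import *
o=robot.get_obs();p=o['position'];print(p,o['q'],o['joint_torque'])
def P(n,X,off):
    i=camera_info(n);return ((cv2.projectPoints(np.array(X).reshape(1,3),i['rvec'],i['tvec'],i['camera_matrix'],i['dist'])[0].ravel()-off+.5)*6.667).round().astype(int)
for z in(.0763,.085,.0955,.105,.115):
    print(z,"scene +x face L/R",P("scene",[p[0]+.0095,p[1]-.015,z],(95,210)),P("scene",[p[0]+.0095,p[1]+.015,z],(95,210)),"side +y face",P("side",[p[0]+.0095,p[1]+.015,z],(250,100)),P("side",[p[0]-.0095,p[1]+.015,z],(250,100)))
```

```text
[ 0.5789209  -0.20112076  0.08759347] [-0.51851056  0.66229665  1.56490585  0.00480488  0.91361038  1.1055519 ] [ 1.81893367e-03 -4.54944670e+01 -1.33922893e+01  6.34009670e-02
 -5.07804018e-02 -2.96476510e-04]
0.0763 scene +x face L/R [183 245] [267 205] side +y face [140 200] [175 202]
0.085 scene +x face L/R [177 232] [261 192] side +y face [141 187] [175 189]
0.0955 scene +x face L/R [169 217] [254 177] side +y face [141 172] [176 173]
0.105 scene +x face L/R [161 203] [247 162] side +y face [142 157] [176 159]
0.115 scene +x face L/R [153 187] [240 147] side +y face [142 142] [177 144]
```

Both images put the true tip at about z 0.100, so it sits roughly 2 cm higher than nominal. It tracks downward, is centred on the plate (tip projects to about (199,179), plate centre about (200,176)) and still has a few mm to go.

```bash
(python3 -m inch '[[[0.2,0,0,0,0],[0,0,0,0,0]]]'; python3 -m inch '[[[0.15,0,0,0,0],[0,0,0,0,0]]]';python3 -m inch '[[[0.15,0,0,0,0],[0,0,0,0,0]]]') | grep -E "position|ft"
```

```text
position: [0.579, -0.2012, 0.0856]
ft_force: [-0.2, 0.5, -0.8]
position: [0.579, -0.2012, 0.0839]
ft_force: [-0.7, 0.4, 0.5]
position: [0.579, -0.2012, 0.0822]
ft_force: [-0.2, 0.1, -0.3]
```

```bash
(python3 -m inch '[[[0.15,0,0,0,0],[0,0,0,0,0]]]'; python3 -m inch '[[[0.15,0,0,0,0],[0,0,0,0,0]]]';python3 -m inch '[[[0.15,0,0,0,0],[0,0,0,0,0]]]') | grep -E "position|ft"
```

```text
position: [0.5792, -0.2013, 0.0807]
ft_force: [0.2, 0.4, 0.3]
position: [0.5795, -0.2014, 0.0796]
ft_force: [1.0, -0.7, 0.2]
position: [0.5796, -0.2014, 0.0786]
ft_force: [-1.3, 0.6, 0.1]
```

```bash
(python3 -m inch '[[[0.15,0,0,0,0],[0,0,0,0,0]]]'; python3 -m inch '[[[0.15,0,0,0,0],[0,0,0,0,0]]]') | grep -E "position|ft"
python3 - <<'E'
from h import *
print(robot.get_obs()['joint_torque'],robot.get_obs()['ft_force'])
b=camera("scene")[195:270,75:175]; c=camera("side")[90:165,230:330]
cv2.imwrite("pics/w5.png",cv2.convertScaleAbs(cv2.hconcat([cv2.resize(x,(400,300),interpolation=cv2.INTER_NEAREST) for x in(b,c)])[:,:,::-1],alpha=1.6))
E
```

```text
position: [0.5796, -0.2014, 0.0776]
ft_force: [-1.0, 0.5, 1.4]
position: [0.5797, -0.2015, 0.0765]
ft_force: [-0.2, -0.2, 4.6]
[-8.15312332e-02 -4.35805249e+01 -1.26919726e+01  7.26442365e-02
 -3.84202721e-01 -2.95622478e-03] [-0.23799047 -0.22799223  4.56228579]
```

View pics/w5.png

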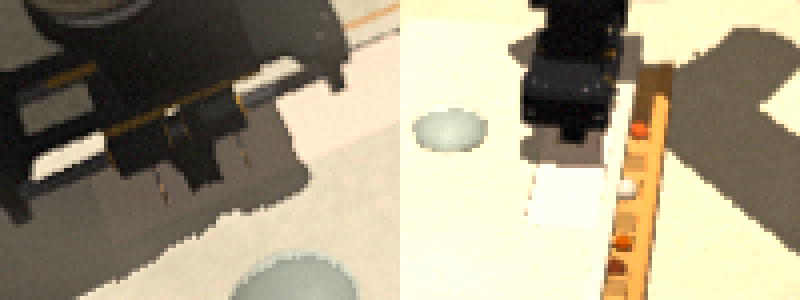

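Contact: about 4.6 N, and the side view shows the drawer out, with specimens visible at (640,200). Now I'll draw back.

```bash
python3 -m inch '[[[-0.5,0,0,0,0],[-1,0,0,0,0],[-2,0,0,0,0],[-3,0,0,0,0],[-3,0,0,0,0],[-3,0,0,0,0],[0,0,0,0,0],[0,0,0,0,0]]]'
python3 -m inch '[[[0,3,2,0,0],[0,3,2,0,0],[0,3,2,0,0],[0,3,2,0,0],[0,3,2,0,0],[0,0,0,0,0],[0,0,0,0,0],[0,0,0,0,0]]]'
python3 - <<'E'
from h import *
b=camera("scene")[150:300,50:250]; c=camera("side")[80:200,190:350]
cv2.imwrite("pics/w6.png",cv2.convertScaleAbs(cv2.hconcat([cv2.resize(x,(400,300),interpolation=cv2.INTER_NEAREST) for x in(b,c)])[:,:,::-1],alpha=1.3))
E
```

```text
time: 7.48
position: [0.5778, -0.2011, 0.2066]
tool_rot: [-0.707, 0.018, 0.707, 0.021]
ft_force: [-0.6, -0.4, -0.1]
grip_width: -0.0001
time: 8.15
position: [0.4642, -0.3475, 0.2005]
tool_rot: [-0.705, 0.015, 0.708, 0.022]
ft_force: [-0.4, -0.2, -0.4]
grip_width: 0.0007
```

View pics/w6.png

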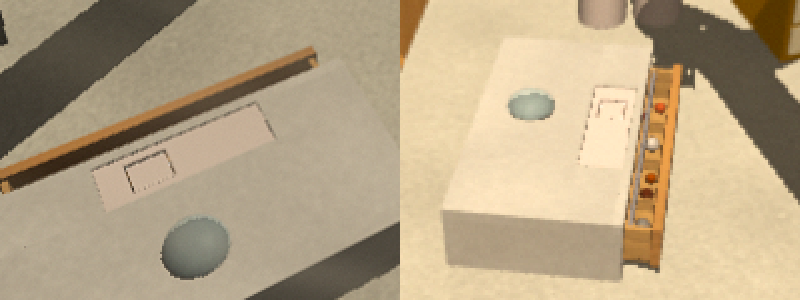

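The drawer stands open, the plate is back at rest, and the cabochon is at scene (147.5,273.5), against (147.8,273.8) before. The arm is clear, so I'm handing in.

```bash
python3 -c "
from h import *
o=robot.get_obs();print(o['time'],o['ft_force'])
b=camera('scene').astype(int);a=cv2.imread('pics/scene0.png')[:,:,::-1].astype(int);print('mat diff',abs(a-b)[115:185,262:368].max())
print(robot.hand_in())"
```

```text
8.25 [ 1.31002339  0.30496878 -0.5910033 ]
mat diff 9
the job is handed in; nothing more can be done
None
```

The drawer is standing open, and I handed the job in at about 8.3 s of the 48 s allowed. I found the push plate by its faint outline, about 42 mm to the robot's right of the panel's centre. I pressed it with the closed fingertips and then drew the arm back clear.

**Last checks:**
- **Drawer:** it looks fully sprung out in both the scene and side views. I judged this by eye and did not measure how far it stands out.
- **Force:** the only contact reading was about 4.6 N, during the press. After drawing back, the readings were only noise, about 1 N.
- **Objects:** the cabochon is within half a pixel of where it started. The mat with the petrified wood and the probe looks unchanged.

**One disagreement:** the plate gave way only when the reported tool height was about 25 mm lower than the nominal figures predict. The pictures also showed the fingertips about 2 cm higher than the reported pose. I relied on the force readings and pictures for the press; I did not find the cause.

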